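# Dispense one sample disc and nudge it onto the green spot

## Task

Press the disc dispenser's red plunger all the way down once and let it spring back up, so that a single blue disc comes out at the front; then gently push that disc along the bench with the fingertips until it lies wholly inside the green ring (not the orange one with a cross). Only touch and push: do not pinch or lift the disc, let no second disc come out, and leave the vial, the ink jar and the petri dish where they are.

Things in the scene. Friction and masses are not known exactly. Their poses are not given: they have to be found in the camera images.
- dispenser: fixed disc dispenser: clear covered magazine (54 mm square, 68 mm high), white housing behind it (52 mm wide, 44 mm high), aluminium feet 6 mm high along both sides (94 mm wide, x = -25 to +118 mm). Origin on the bench under the magazine's axis; x runs from the outlet back to the plunger, z up. The outlet, a 15 mm high slot, is in the front wall at x = -25 mm
- plunger_top (a point): centre of the upper face of the red plunger knob (36 mm across), 75 mm behind the magazine's axis (dispenser x = +75 mm) and 110 mm above the bench when up, 80 mm when fully down; it moves with the plunger
- plunger (a joint): how far the plunger is pressed straight down: 0 up, 0.030 m at its stop. A spring returns it; it takes about 7 N at first and 12 to 18 N near the stop. It drives a steel blade (30 mm wide, 1 to 10 mm above the bench) that pushes the lowest disc out of the outlet and draws back with the plunger; a second press would push out the next disc
- disc_1: the lowest of four blue discs, the one that comes out: 40 mm across, 12 mm thick, about 25 g, steel-coloured centre; origin at the centre of its underside. It slides on the bench itself. With the plunger down its centre is about 77 mm in front of the magazine's axis (dispenser x = -77 mm; further after a fast press), and it stays there, free, when the blade draws back
- disc_2: the second disc of the stack (same kind), origin at the centre of its underside; it sinks down when the first is out and stays in the magazine
- disc_3: the third disc, likewise
- disc_4: the top disc, likewise
- green_spot: printed ring flat on the bench (no height to feel): green ring, 70 mm inner and 82 mm outer diameter, white inside; origin at its centre. It may be on either side
- orange_spot: printed ring of the same size, orange with an orange cross in it: the wrong spot; origin at its centre
- vial: small glass vial with black cap, 22 mm across, 48 mm tall, standing loose; origin at the centre of its underside. Bystander
- jar: small white ink jar with blue lid, 43 mm across, 46 mm tall, standing loose; origin at the centre of its underside. Bystander
- petri: petri dish, 69 mm across, 15 mm tall, lying loose on the right; origin at the centre of its underside. Bystander

How it is judged:
On the way, in this order (a step that is already met when the one before it is completed fails the run):
1. the plunger is pressed all the way down (27 of its 30 mm or more), the lowest disc being pushed out (value of joint plunger above 0.027 m and x of disc_1 in the frame of dispenser below -0.06 m), for 0.05 s.
2. the plunger has sprung back up (value of joint plunger below 0.003 m), for 0.1 s.
At the end, for the whole second after the job is handed in: The dispensed disc lies flat, at rest and wholly inside the green ring (its centre within 15 mm of the ring's), the plunger is up, and the other three discs are still in the magazine (within 6 mm of its axis) (horizontal distance between disc_1 and green_spot below 0.015 m and height (world z) of disc_1 below 0.004 m and angle between disc_1's own z axis and vertical below 0.1 rad and linear speed of disc_1 below 0.01 m/s and value of joint plunger below 0.003 m and horizontal distance between each of disc_2, disc_3, disc_4 and dispenser below 0.006 m); the robot touches nothing.
It fails at once if the dispensed disc is lifted off the bench (height (world z) of disc_1 above 0.01 m).
It fails at once if the dispensed disc is tipped over (angle between disc_1's own z axis and vertical above 0.35 rad).
It fails at once if the disc is pinched or pressed hard (over 15 N from the fingers) (contact force between the fingers and disc_1 above 15 N).
It fails at once if a second disc comes out of the magazine (x of any of disc_2, disc_3, disc_4 in the frame of dispenser below -0.012 m).
It fails at once if the vial, the ink jar or the petri dish is disturbed (moved over 15 mm) (distance of any of vial, jar, petri from where it was at the start of the episode above 0.015 m).
It also fails if it takes over 48 s, if anything falls off the work surface, if the arm or the gripper's body presses on something with over 40 N, if the wrist force passes 120 N, or if a joint passes its speed limit or range.

## Robot

A 7-joint arm with a two-finger parallel gripper is mounted at the origin on a cart in front of the work surface, level with it; the furniture and walls round the work are solid. World frame = base frame: x ahead of the robot, y to its left, z up, the work surface at z = 0. Lengths are in m, angles in rad, forces in N, time in s.
With the tool pointing down it reaches from about 0.4 to 0.9 m from the base axis. Payload 5.5 kg.
Tool frame: the origin (TCP) lies at the centre of the arm's flange, where the gripper is bolted on; the fingertips stand 178 mm ahead of it and the grasp point (between the pads) lies 159 mm ahead of it; z points along the fingers, y is the line along which they close (so a half turn about z gives the same grasp; the last joint's range is limited). The gripper opens to 92 mm and grips with 3 to 60 N. Pads are 19 mm wide; open, the fingers measure 130 mm over their backs; the gripper's body (75 mm by 190 mm) begins 47 mm behind the grasp point.
Start: joints at [-0.923, 0.501, -0.427, 1.55, 0.221, 1.138, -0.21], TCP at [0.244, 0.602, 0.405] pointing down, gripper open.
Joint ranges: [-2.88, 2.88], [-0.31, 2.03], [-1.54, 1.56], [0.2, 2.42], [-1.41, 4.55], [0.19, 2.02], [-2.57, 2.57]. Speed limits (rad/s): [2.57, 2.57, 3.14, 3.14, 3.14, 3.14, 3.14].

## Interface

Orientations are given as a 3x3 rotation matrix whose columns are the frame's x, y, z axes.
In Python, from bench import readout, vision, robot gives the robot as it stands.
- The arm moves only by the tool arm_command, never from a script. Its argument "rows" is one flat list of numbers, 5 for each row, row after row: the shift along the tool's x, y, z in cm, then the turn about the tool's z in rad, then the closure in counts, from 0 (fully open) to 255 (shut). A call has 1 to 10 rows; each row shifts and turns the commanded pose from where the row before left it, along the tool's axes as they then stand; what a row does not reach is not made up. A row lasts 1/8 s, in which the tool goes at most 62.5 mm and 10.7 degrees, less where a joint would pass 70% of its speed; a pose out of reach is approached as far as the arm can. A call is refused whole if a number of a shift passes 6.25 or a number of a turn 0.188, either way. A call with a gripper value outside its range is refused whole. The fingers move at their own pace and stop on an object; the grip force is fixed at half the most. Time passes only in rows, so rows that do not move let the fingers close. It gives the time, the measured TCP pose, the force and the opening at its end, in the units of the state.
- readout.read_state(): the state, without advancing time (a new reading comes with each control period).
- vision.camera(name): name is "scene" or "top" or "wrist"; returns a dict with "img" (480x640x3 uint8, red, green, blue), "fx", "fy", "cx", "cy" (pixels), "camera_from_world" (4x4, takes a point from world to camera coordinates); the wrist camera has in their place "hand_eye" (4x4, takes a point from camera to tool coordinates, whose origin is the TCP and whose axes are the flange's). Camera axes: x right, y down, z forward; pixel columns grow to the right and rows downward; lengths in m; the calibration is good to about 2 mm. A picture is of the moment at which its call begins: read the wrist's pose just before it. There is no depth.
- robot.hand_in(): hands the job in, once; it reports no verdict.
Trained networks look in the newest picture that a camera, given by its name, has taken for a name from the list of things; names that differ only in an ending like _2 or _b are one class to them, and where a whole thing is asked for, a point or a joint stands for the part that bears it (a point fixed in the world has none). Each returns a list of dicts, best first, with "confidence" (0 to 1); they miss things now and then, are a little off and sometimes report something else, mostly with a low value. They report only what shows in the picture. A call takes as long as a camera call.
- vision.recognise(target, camera): "rect" ([left, top, width, height] in pixels, round what is visible of it).
The state is a dict: "time_s": time; "joint_positions": joint angles; "joint_velocities": joint speeds; "joint_torque": joint torques, N m; "position": TCP position; "tcp_rot": TCP orientation; "force": force on the tool from outside, world axes, zero at the start; "wrist_torque": the same for the moment, N m; "finger_gap": finger opening in m.
Only numpy, scipy, OpenCV 4.12 (cv2) and the standard library are available. Lean on these libraries where they do the work, as an engineer would, in place of code of your own. Each camera call takes 0.05 s, during which the arm holds its last target. There are 200 camera calls.

## Working session

There is one attempt and no reset: what is moved stays moved. The work goes in short steps, Python scripts to look and compute and a tool call to move; the robot and the scene stay as the last step left them, time stands still between calls to the robot, and variables do not carry over. Pictures are saved under pics/ and viewed, on a budget of 10 in all, crops included, one or two more only if the job needs it, and the job is handed in when it is done.

Besides the shell and the picture viewer there is one more tool, called after "Request:" as name(argument=value, ...) on one line, values as JSON. arm_command: Moves the arm, as the interface text tells. Its arguments: {"type":"object","properties":{"rows":{"type":"array"}},"required":["rows"]}

```bash
mkdir -p pics; cat > h.py <<'E'
import numpy as np,cv2
from bench import readout,vision,robot
def ray(c,u,v,z):
    T=np.linalg.inv(c["camera_from_world"]);d=T[:3,:3]@[(u-c["cx"])/c["fx"],(v-c["cy"])/c["fy"],1];o=T[:3,3]
    return o+d*(z-o[2])/d[2]
def proj(c,p):
    q=c["camera_from_world"]@np.append(p,1);return c["fx"]*q[0]/q[2]+c["cx"],c["fy"]*q[1]/q[2]+c["cy"]
def save(c,n): cv2.imwrite("pics/"+n,cv2.cvtColor(c["img"],cv2.COLOR_RGB2BGR))
E
python3 - <<'E'
from h import *
s=readout.read_state();print(s["time_s"],s["position"],np.round(s["tcp_rot"],3))
for n in("top","scene"):
    c=vision.camera(n);save(c,n+"0.png");T=np.linalg.inv(c["camera_from_world"]);print(n,T[:3,3].round(3))
    for t,z in(("dispenser",.03),("plunger_top",.11),("disc_1",.01),("green_spot",0),("orange_spot",0),("vial",.048),("jar",.046),("petri",.015)):
        for r in vision.recognise(t,n)[:2]:
            x,y,w,h=r["rect"];print(t,np.round(r["rect"]),round(r["confidence"],2),ray(c,x+w/2,y+h/2,z).round(3))
E
```

```text
0.0 [0.24390008 0.60212008 0.40368364] [[-0.927  0.375 -0.001]
 [ 0.375  0.927 -0.002]
 [ 0.    -0.002 -1.   ]]
top [0.466 0.091 1.172]
dispenser [293. 174.  53.  78.] 0.95 [0.607 0.063 0.03 ]
plunger_top [314. 182.  18.  19.] 0.63 [0.637 0.059 0.11 ]
green_spot [357. 243.  41.  40.] 0.56 [ 0.509 -0.06   0.   ]
orange_spot [176. 245.  35.  40.] 0.57 [0.499 0.317 0.   ]
vial [167. 207.  13.  15.] 0.68 [0.597 0.349 0.048]
jar [382. 198.  27.  25.] 0.71 [ 0.613 -0.088  0.046]
jar [311. 184.  20.  20.] 0.56 [0.643 0.059 0.046]
petri [424. 270.  35.  32.] 0.8 [ 0.465 -0.189  0.015]
scene [-0.106  0.61   0.592]
dispenser [256. 212.  78.  80.] 0.85 [0.614 0.061 0.03 ]
plunger_top [275. 211.  24.  26.] 0.67 [0.597 0.092 0.11 ]
green_spot [353. 256.  40.  24.] 0.59 [ 0.513 -0.058  0.   ]
orange_spot [184. 335.  51.  39.] 0.57 [0.49  0.323 0.   ]
vial [280. 209.  16.  29.] 0.45 [0.691 0.02  0.048]
jar [336. 221.  25.  27.] 0.6 [ 0.583 -0.051  0.046]
petri [419. 247.  35.  22.] 0.78 [ 0.446 -0.167  0.015]
```

View pics/top0.png

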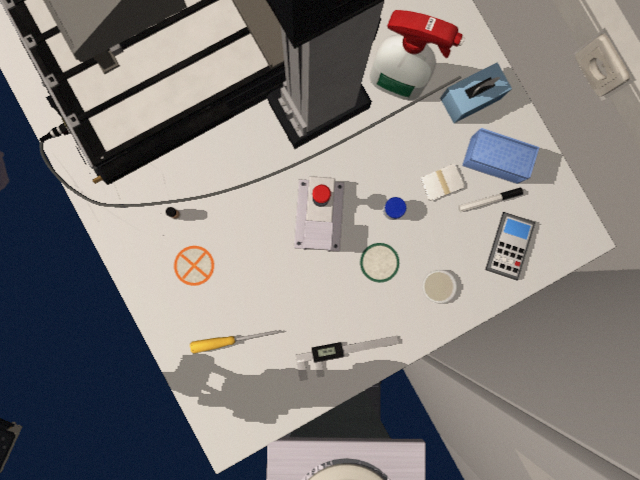

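View pics/scene0.png

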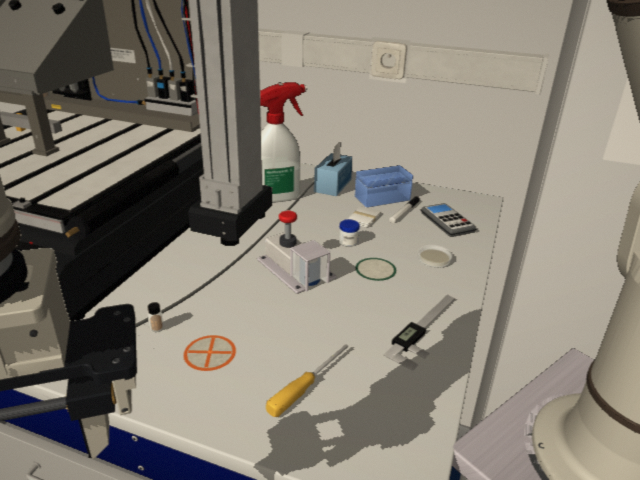

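The top view shows the dispenser feet from (302,178)/(343,182) to (295,247)/(338,250), outlet facing the robot. The red knob is at (321,195), green ring (380,262), orange ring (194,265), jar (396,208), petri (440,286) and the column foot's front corner about (297,146). The networks agree with this, except for the scene camera's vial and jar hits.

```bash
python3 - <<'E'
from h import *
c=vision.camera("top");im=c["img"].astype(int)
hsv=cv2.cvtColor(c["img"],cv2.COLOR_RGB2HSV)
def blob(m,x0,x1,y0,y1):
    k=np.zeros(m.shape,bool);k[y0:y1,x0:x1]=m[y0:y1,x0:x1];v,u=np.nonzero(k);return u,v
H,S,V=hsv[...,0],hsv[...,1],hsv[...,2]
u,v=blob(((H<8)|(H>172))&(S>150),305,340,180,212);print("knob",u.mean(),v.mean(),np.ptp(u),np.ptp(v));k=ray(c,u.mean(),v.mean(),.108);print(k)
u,v=blob((H>45)&(H<95)&(S>80),355,405,238,288);(e,d,a)=cv2.fitEllipse(np.c_[u,v].astype(np.float32));(mc,r)=cv2.minEnclosingCircle(np.c_[u,v].astype(np.float32));print("green",e,mc,r,ray(c,*mc,0))
for n,p,z in(("RL",(302,178),.006),("RR",(343,182),.006),("FR",(338,250),.006),("FL",(295,247),.006),("jar",(396,208),.046),("petri",(440,286),.015),("col",(297,146),0.03),("colR",(369,103),.03)):print(n,ray(c,*p,z).round(4))
cv2.imwrite("pics/z.png",cv2.resize(c["img"][150:310,270:470,::-1],None,fx=4,fy=4,interpolation=cv2.INTER_CUBIC)[:600])
E
```

```text
knob 321.106463878327 193.5171102661597 17 17
[0.63430495 0.06203916 0.108     ]
green (379.3177490234375, 262.0349426269531) (379.37469482421875, 262.0147399902344) 19.194517135620117 [ 0.51176965 -0.06328973  0.        ]
RL [0.6818 0.0992 0.006 ]
RR [0.6754 0.0145 0.006 ]
FR [0.5346 0.0227 0.006 ]
FL [0.539  0.1108 0.006 ]
jar [ 0.6182 -0.0894  0.046 ]
petri [ 0.4647 -0.1854  0.015 ]
col [0.7427 0.1105 0.03  ]
colR [ 0.8353 -0.0348  0.03  ]
```

View pics/z.png

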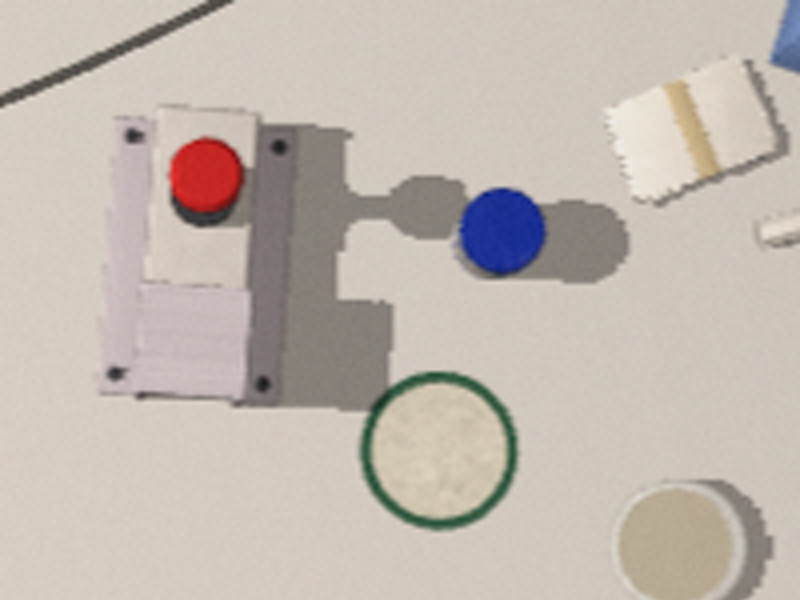

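Request:
arm_command(rows=[-4.7, -2.95, 0, 0, 255, -4.7, -2.95, 0, 0, 255, -4.7, -2.95, 0, 0, 255, -4.7, -2.95, 0, 0, 255, -4.7, -2.95, 0, 0, 255, -4.7, -2.95, 0, 0, 255, -4.7, -2.95, 0, 0, 255, -4.7, -2.95, 0, 0, 255, -4.7, -2.95, 0, 0, 255, -4.7, -2.95, 0, 0, 255])

```text
time_s: 2.2
position: [0.5697, 0.1512, 0.4051]
tcp_rot: [[-0.927, 0.375, 0.001], [0.375, 0.927, 0.0], [-0.001, 0.001, -1.0]]
force: [0.9, 0.2, -0.7]
finger_gap: 0.0008
```

```bash
python3 - <<'E'
from h import *
s=readout.read_state();print(s["time_s"],s["position"],np.round(s["tcp_rot"],3),s["finger_gap"],s["force"].round(1) if hasattr(s["force"],"round") else s["force"])
c=vision.camera("top")
P=[ray(c,*p,.006) for p in((298.75,179.5),(344.5,181.25),(340,251.25),(294.5,248.25))]
a=(P[0]+P[1]-P[2]-P[3])/2;print(np.linalg.norm(a),np.linalg.norm(P[0]-P[1]));a/=np.linalg.norm(a)
f=(P[2]+P[3])/2;r=(P[0]+P[1])/2;print("axis dir",a,"origin",f+.025*a,r-.118*a,"knob",f+.1*a, r-.043*a,"disc out",f-.052*a)
E
```

```text
2.2 [0.56974886 0.15117125 0.40505808] [[-0.927  0.375  0.001]
 [ 0.375  0.927  0.   ]
 [-0.001  0.001 -1.   ]] 0.0008180110936493865 [ 0.9  0.2 -0.7]
0.14364017960457096 0.09447359664045404
axis dir [ 0.99897847 -0.04518867  0.        ] origin [0.55924428 0.06401115 0.006     ] [0.5598838  0.06398222 0.006     ] knob [0.63416766 0.060622   0.006     ] [0.63480719 0.06059307 0.006     ] disc out [0.48232294 0.06749068 0.006     ]
```

Request:
arm_command(rows=[-4.7, -2.95, 0, 0, 255, -4.7, -2.95, 0, 0, 255, 0, 0, 4, 0, 255, 0, 0, 4, 0, 255, 0, 0, 2, 0, 255, 0, 0, 0, 0, 255])

```text
time_s: 3.0
position: [0.6332, 0.0629, 0.3033]
tcp_rot: [[-0.927, 0.375, -0.003], [0.375, 0.927, -0.0], [0.003, -0.001, -1.0]]
force: [1.4, 0.1, 0.5]
finger_gap: 0.0001
```

```bash
python3 - <<'E'
from h import *
s=readout.read_state();print(s["position"],s["force"])
c=vision.camera("scene")
v=cv2.resize(c["img"][150:300,200:400,::-1],None,fx=4,fy=4,interpolation=cv2.INTER_CUBIC);cv2.imwrite("pics/k.png",v)
E
```

```text
[0.63323645 0.06289478 0.30334113] [1.40984346 0.06311438 0.49195195]
```

View pics/k.png

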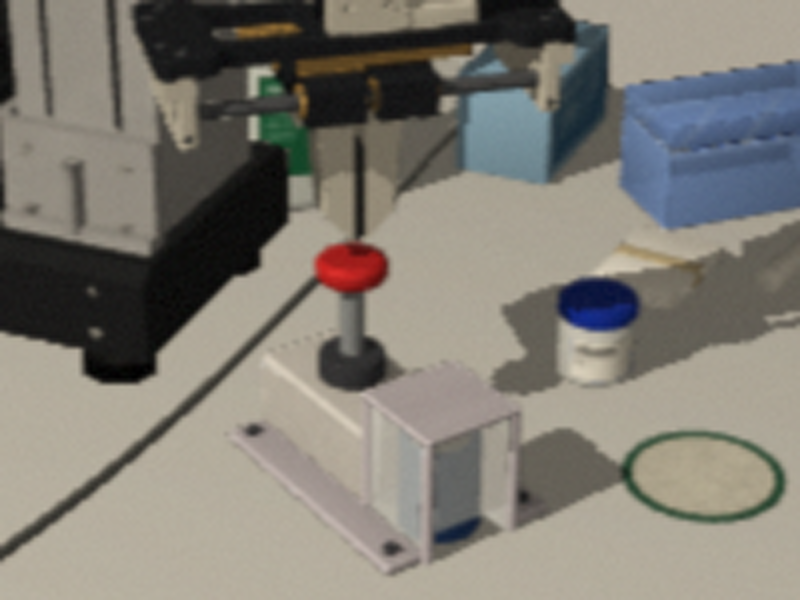

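The closed fingers stand right over the red knob at (352,262), with nothing around the gripper. Pressing slowly.

Request:
arm_command(rows=[0, 0, 1, 0, 255, 0, 0, 0.5, 0, 255, 0, 0, 0.5, 0, 255, 0, 0, 0.5, 0, 255, 0, 0, 0.5, 0, 255, 0, 0, 0.5, 0, 255, 0, 0, 0.5, 0, 255, 0, 0, 0.4, 0, 255, 0, 0, 0, 0, 255])

```text
time_s: 4.18
position: [0.6342, 0.0628, 0.2623]
tcp_rot: [[-0.927, 0.375, 0.001], [0.375, 0.927, -0.0], [-0.001, 0.0, -1.0]]
force: [-3.6, 0.1, 9.5]
finger_gap: 0.0004
```

Request:
arm_command(rows=[0, 0, 0.4, 0, 255, 0, 0, 0.2, 0, 255, 0, 0, 0, 0, 255, 0, 0, 0, 0, 255])

```text
time_s: 4.68
position: [0.6342, 0.0629, 0.2582]
tcp_rot: [[-0.927, 0.375, 0.002], [0.375, 0.927, -0.0], [-0.002, 0.0, -1.0]]
force: [-7.8, -1.0, 20.7]
finger_gap: 0.0003
```

```bash
cat > d.py <<'E'
from h import *
s=readout.read_state();print(s["time_s"],s["position"],s["force"])
for n in("top","scene"):
    c=vision.camera(n);H,S,V=cv2.split(cv2.cvtColor(c["img"],cv2.COLOR_RGB2HSV))
    for r in vision.recognise("disc_1",n)[:3]:
        x,y,w,h=r["rect"];print(n,np.round(r["rect"]),round(r["confidence"],2),ray(c,x+w/2,y+h/2,.012 if n=="top" else .007).round(4))
    # blue pixels on the bench region
    m=((H>95)&(H<130)&(S>120)).astype(np.uint8);k,l,st,ce=cv2.connectedComponentsWithStats(m)
    for i in range(1,k):
        if st[i,4]>25:
            p=ray(c,*ce[i],.01)
            if .38<p[0]<.57 and -.15<p[1]<.15: print(" blob",st[i],p.round(4))
    save(c,n+"_%.0f.png"%(100*s["time_s"]))
E
python3 d.py
```

```text
4.675 [0.63418868 0.06286111 0.25821948] [-7.77161676 -1.04519459 20.7159656 ]
top [305. 267.  18.  20.] 0.58 [0.4791 0.0706 0.012 ]
 blob [306 265  18  19  94] [0.4836 0.0694 0.01  ]
scene [324. 288.  22.  20.] 0.89 [0.4773 0.0732 0.007 ]
scene [278. 226.  18.  11.] 0.66 [ 7.231e-01 -2.000e-04  7.000e-03]
 blob [324 290  21  16 139] [0.4702 0.0833 0.01  ]
```

At the stop: tip at 80 mm, 21 N and disc out. Raising.

Request:
arm_command(rows=[0, 0, -1, 0, 255, 0, 0, -1, 0, 255, 0, 0, -1, 0, 255, 0, 0, -1, 0, 255, 0, 0, -1, 0, 255, 0, 0, -2, 0, 255, 0, 0, -2, 0, 255, 0, 0, -2, 0, 255])

```text
time_s: 5.88
position: [0.634, 0.0627, 0.3665]
tcp_rot: [[-0.927, 0.375, 0.001], [0.375, 0.927, 0.0], [-0.001, 0.0, -1.0]]
force: [0.0, 0.7, 0.1]
finger_gap: 0.0002
```

```bash
python3 d.py; ls pics
```

```text
5.875 [0.63398775 0.0626958  0.36649676] [0.03784957 0.74422565 0.12015538]
top [305. 265.  20.  21.] 0.55 [0.4818 0.0694 0.012 ]
 blob [306 266  18  18  90] [0.4835 0.0695 0.01  ]
scene [324. 288.  18.  18.] 0.66 [0.4794 0.076  0.007 ]
 blob [324 291  21  15 135] [0.4694 0.0834 0.01  ]
k.png
scene0.png
scene_468.png
scene_588.png
top0.png
top_468.png
top_588.png
z.png
```

Request:
arm_command(rows=[4.3, -0.25, 0, 0, 200, 4.3, -0.25, 0, 0, 200, 4.3, -0.25, 0, 0, 200, 4.3, -0.25, 0, 0, 200, 0, 0, 0, 0.161, 200, 0, 0, 0, 0.161, 200, 0, 0, 0, 0.161, 200, 0, 0, 0, 0.161, 200, 0, 0, 0, 0.161, 200, 0, 0, 0, 0.161, 200])

```text
time_s: 7.32
position: [0.4702, 0.1178, 0.3638]
tcp_rot: [[-0.213, 0.977, -0.002], [0.977, 0.213, -0.001], [-0.0, -0.002, -1.0]]
force: [0.2, 0.0, -0.4]
finger_gap: 0.0201
```

```bash
python3 - <<'E'
from h import *
s=readout.read_state();p=s["position"];R=s["tcp_rot"];print(p,np.round(R,3),s["finger_gap"],s["joint_positions"])
c=vision.camera("wrist");save(c,"w1.png");Tc=np.eye(4);Tc[:3,:3]=R;Tc[:3,3]=p;c["camera_from_world"]=np.linalg.inv(Tc@c["hand_eye"])
for r in vision.recognise("disc_1","wrist")[:2]:
    x,y,w,h=r["rect"];print(r,ray(c,x+w/2,y+h/2,.010))
for r in vision.recognise("green_spot","wrist")[:2]:
    x,y,w,h=r["rect"];print(r,ray(c,x+w/2,y+h/2,0))
E
```

```text
[0.47019214 0.11780749 0.36376246] [[-0.213  0.977 -0.002]
 [ 0.977  0.213 -0.001]
 [-0.    -0.002 -1.   ]] 0.020087285403875634 [-0.19905825  0.22952285 -0.11566672  2.00446893  0.03310591  0.91129961
 -0.1173485 ]
{'rect': [304.6, 243.3, 42.3, 54.5], 'confidence': 0.62} [0.48406097 0.06989031 0.01      ]
{'rect': [284.0, 384.8, 75.8, 40.4], 'confidence': 0.59} [ 0.51069877 -0.06786328  0.        ]
```

View pics/w1.png

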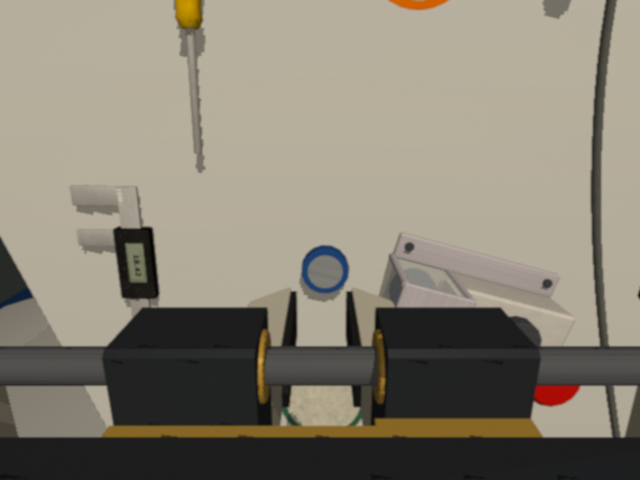

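The disc at (325,270) is centred between the fingers. The green ring is ahead, at the bottom and partly hidden. Descending behind the disc.

Request:
arm_command(rows=[0, 0.2, 5, 0, 200, 0, 0, 5, 0, 200, 0, 0, 4, 0, 200, 0, 0, 2, 0, 200, 0, 0, 1.5, 0, 200, 0, 0, 0, 0, 200])

```text
time_s: 8.22
position: [0.4722, 0.1183, 0.1888]
tcp_rot: [[-0.22, 0.976, -0.002], [0.976, 0.22, -0.0], [-0.0, -0.002, -1.0]]
force: [-0.2, 0.1, 0.2]
finger_gap: 0.02
```

Request:
arm_command(rows=[0, 0, 0.35, 0, 200, -1, 0, 0, 0, 200, -0.8, 0, 0, 0, 200, -0.8, 0, 0, 0, 200, -0.8, 0, 0, 0, 200, -0.8, 0, 0, 0, 200, -0.8, 0, 0, 0, 200, -0.8, 0, 0, 0, 200, -0.6, 0, 0, 0, 200, -0.3, 0, 0, 0, 200])

```text
time_s: 9.48
position: [0.4873, 0.0526, 0.1862]
tcp_rot: [[-0.218, 0.976, -0.0], [0.976, 0.218, -0.0], [-0.0, -0.0, -1.0]]
force: [0.4, 0.7, 0.2]
finger_gap: 0.0199
```

```bash
cat > w.py <<'E'
from h import *
s=readout.read_state();p=s["position"];R=s["tcp_rot"];print(s["time_s"],p,s["force"])
c=vision.camera("wrist");save(c,"w_%.0f.png"%(100*s["time_s"]));Tc=np.eye(4);Tc[:3,:3]=R;Tc[:3,3]=p;c["camera_from_world"]=np.linalg.inv(Tc@c["hand_eye"])
for n in("disc_1","green_spot"):
  for r in vision.recognise(n,"wrist")[:1]:
    x,y,w,h=r["rect"];print(n,r,ray(c,x+w/2,y+h/2,.010*(n!="green_spot")))
E
python3 w.py; python3 d.py
```

```text
9.475 [0.48733442 0.05256664 0.18619296] [0.42626167 0.73331991 0.20855115]
disc_1 {'rect': [289.9, 320.5, 59.5, 96.7], 'confidence': 0.82} [0.49255719 0.02652434 0.01      ]
9.625 [0.48721974 0.05289645 0.18614552] [0.40433461 0.20027635 0.01876716]
scene [338. 280.  21.  17.] 0.45 [0.4833 0.0347 0.007 ]
 blob [351 282   8  12  29] [0.4717 0.0279 0.01  ]
```

Force is low, and the disc sits in the cradle 27 mm ahead of the tool axis, as expected. Continuing.

Request:
arm_command(rows=[-0.4, 0, 0.05, 0, 200, -0.8, 0, 0, 0, 200, -0.9, 0, 0, 0, 200, -0.9, 0, 0, 0, 200, -0.9, 0, 0, 0, 200, -0.9, 0, 0, 0, 200, -0.9, 0, 0, 0, 200, -0.9, 0, 0, 0, 200, -0.6, 0, 0, 0, 200, -0.4, 0, 0, 0, 200])

```text
time_s: 11.08
position: [0.5039, -0.0215, 0.1857]
tcp_rot: [[-0.218, 0.976, -0.0], [0.976, 0.218, 0.0], [0.0, -0.0, -1.0]]
force: [0.1, 0.2, 0.1]
finger_gap: 0.0198
```

```bash
python3 w.py; python3 d.py
```

```text
11.075 [ 0.50389865 -0.0215326   0.18568697] [0.08505672 0.21335147 0.14365787]
disc_1 {'rect': [289.5, 319.0, 62.2, 98.2], 'confidence': 0.94} [ 0.50936271 -0.04679154  0.01      ]
green_spot {'rect': [281.1, 304.0, 80.7, 123.4], 'confidence': 0.97} [ 0.51088727 -0.05194248  0.        ]
11.225 [ 0.50383041 -0.02124659  0.18568881] [-0.39776088  0.16206931  0.82940305]
scene [362. 266.  18.  10.] 0.55 [ 0.4989 -0.0388  0.007 ]
scene [182. 336.  54.  34.] 0.17 [0.4863 0.3239 0.007 ]
```

Request:
arm_command(rows=[-0.5, 0, 0, 0, 200, -0.5, 0, 0, 0, 200, -0.4, 0, 0, 0, 200, -0.2, 0, 0, 0, 200, 0, 0, 0, 0, 200, 0.5, 0, 0, 0, 200, 1, 0, 0, 0, 200, 1.5, 0, 0, 0, 200])

```text
time_s: 12.42
position: [0.5005, -0.0066, 0.1857]
tcp_rot: [[-0.218, 0.976, -0.0], [0.976, 0.218, 0.0], [0.0, -0.0, -1.0]]
force: [-0.0, 0.8, -0.0]
finger_gap: 0.0198
```

Request:
arm_command(rows=[0, 0, -3, 0, 200, 0, 0, -4, 0, 200, 0, 0, -5, 0, 200, 5, 0, -5, 0, 200, 6, 0, 0, 0, 200, 6, 0, 0, 0, 200, 6, 0, 0, 0, 200, 6, 0, 0, 0, 200, 0, 0, 0, 0, 200])

```text
time_s: 13.55
position: [0.4354, 0.2764, 0.3502]
tcp_rot: [[-0.229, 0.973, -0.001], [0.973, 0.229, 0.003], [0.003, 0.0, -1.0]]
force: [0.5, 0.1, -0.2]
finger_gap: 0.0195
```

```bash
python3 d.py; python3 - <<'E'
from h import *
c=vision.camera("top");cv2.imwrite("pics/end.png",cv2.resize(c["img"][150:300,270:470,::-1],None,fx=4,fy=4,interpolation=cv2.INTER_CUBIC))
for n in("petri","jar","plunger_top"):
    for r in vision.recognise(n,"top")[:1]:print(n,r)
E
```

```text
13.55 [0.43541138 0.27639289 0.35019878] [ 0.54061461  0.14234284 -0.19767569]
top [370. 252.  22.  18.] 0.84 [ 0.5132 -0.0648  0.012 ]
 blob [371 252  19  19 100] [ 0.5143 -0.063   0.01  ]
scene [366. 258.  19.  16.] 0.84 [ 0.5071 -0.0578  0.007 ]
 blob [367 259  19  14 107] [ 0.5    -0.0498  0.01  ]
petri {'rect': [311.5, 187.7, 19.9, 15.4], 'confidence': 0.44}
jar {'rect': [383.0, 198.0, 25.3, 24.1], 'confidence': 0.7}
plunger_top {'rect': [311.5, 181.1, 20.6, 20.5], 'confidence': 0.5}
```

View pics/end.png

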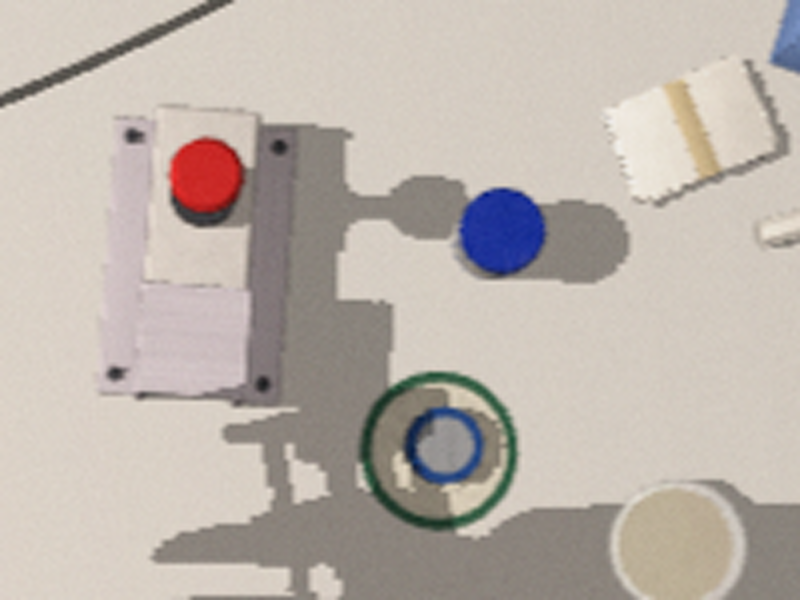

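The disc at (445,445) is within about 3 mm of the ring's centre (439,450). The plunger is up, and the jar and petri dish are where they were. Handing in.

```bash
python3 -c "
from bench import robot
print(robot.hand_in())"
```

```text
the job is handed in; nothing more can be done
None
```

I pressed the plunger once to its stop, with the fingertips at 80 mm and about 21 N. It sprang back up and one disc came out. I then pushed that disc into the green ring between two slightly open fingertips, with wrist forces under 1 N whenever I read them, and handed in at about 14 s.

**Disc:** the last top picture puts it at about (0.513, -0.064), roughly 2 mm from the ring's centre at (0.512, -0.063). It lies wholly inside the ring, and the gripper is clear of everything.

**Rest of the scene:** the plunger is up, no second disc is out, and the jar and petri dish look unmoved. I did not measure the vial again; the arm stayed above it and never came down near it.

**Checks that disagreed:**
- The scene camera put the disc about 8 mm from the top view, at (0.507, -0.058). That is still within 15 mm of the ring's centre.
- In the last top picture the petri detector reported the plunger instead, at low confidence (0.44). I judged the dish by eye there.

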